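# Prop the tilt-out bin open to air by the window

### The job

Prop the cream tilt-out bin open to air: swing its prop stay round from the rear rail until it clicks home in its end detent pointing at the bin's front, then push the sliding leg out, tipping the bin, until the red band on the rod has just come fully out of the black collar. Holding the leg at that mark, squeeze the blue cam lever fully closed, and finish with the hand still firmly gripping the leg and lever: do not let go. Leave the other things on the shelf where they are.

Things in the scene. Friction and masses are not known exactly. Their poses are not given: they have to be found in the camera images.
- bin_unit: stainless carrier of the tilt-out bin, fixed to the shelf: base plate 250 x 350 mm (x, y), two rear posts, rear rail along y (12 mm wide, 110 mm behind the origin, top 155 mm above the shelf). Origin: centre of the plate's underside, on the shelf; +x to the rear (rail), -x to the front (the bin tilts out this way), z up
- tilt_bin: cream plastic bin, wedge-shaped, open and empty: 290 wide (y), 180 deep, front wall 195 high and 5 thick, back wall 54 high (mm). Hinged on its lower front edge (its origin, 100 mm in front of and 35 mm above the unit's origin). z upright when shut, leans to the front as it tilts out (to 0.75 rad). Weight and hinge springs pull it shut: 4 to 6 N at the stay's height
- swing_arm (a joint): swing angle of the prop stay (rad), level, 190 mm above the shelf, about a vertical pin. 0: parked along the rail (unit's +y). Grows counter-clockwise from above to the firm stop at 1.571: pointing to the front (unit's -x). A spring-ball detent is passed at 1.09 to 1.33 (about 3.5 N at the bare tube); past it the arm seats itself at 1.55 to 1.57 and resists about 3 N back there
- stay_pin (a point): the pin about which the stay swings, at the stay's axis height (190 mm), 110 mm behind the unit's origin and 40 mm to its -y side. The hub there is 32 mm across and reaches 20 mm above the axis
- prop_leg: sliding leg of the stay: aluminium sleeve, 16 mm diameter, over a 10 mm steel rod. Origin on the pin's axis when fully in; x along the leg outwards, y to its left (lever side). Along x: black collar 55 to 80 mm, bare sleeve 80 to 170. Slides out 0 to 100 mm from fully in (starts 0 to 8). Lever open: about 1 N moves it, and it stays; lever closed: clamped
- finger_tab (a point): centre of the black finger tab's rear face: the tab sticks out sideways from the sleeve, 8 to 45 mm on the leg's -y side (away from the lever), 7 mm thick (122 to 129 mm along the leg's x), 20 mm high. Push it outwards (+x of the leg) from behind
- foot_tip (a point): outermost point of the leg's black rubber ball foot (20 mm ball), 190 mm along the leg's x. From about 15 mm of travel out it presses the bin's front wall and tips the bin; from then on the bin pushes the leg back in if it is let go with the lever open
- collar_edge (a point): point on the leg's axis at the rear end of the black collar (the end nearest to the pin); moves with the leg
- mark_edge (a point): point on the rod's axis at the outer edge (towards the foot) of the red length band, 10 mm wide around the rod. Its place varies: 110 to 140 mm from the pin. Covered by the leg until drawn out. The leg is at its mark when collar_edge meets this point: the whole band just shows
- cam_lever (a joint): angle of the blue cam lever (rad), on a vertical pin on the collar, 70 mm along the leg's x and 19 mm to its +y side. 0 to 0.05: open, tip leaning away from the leg; grows as the tip is pressed towards the leg; 0.42: parallel to it; 0.45: fully closed at its stop, past dead centre, stays and clamps. Stays where left; closing takes 3 to 6 N at the tip
- lever_tip (a point): tip of the blue lever, 50 mm from its pin; the lever is 7 mm thick, 16 mm high, its middle at the stay's axis height. Open, its outer side reaches 43 mm to the leg's +y side; closed, its outer face is 22.5 mm to that side and its tip 120 mm along the leg's x
- squeeze (a point): point on the leg, 112 mm along its x, 7 mm to its +y side, at axis height: middle of the closed pinch across sleeve and lever (30.5 mm wide closed, 72 mm when open), fingers closing along the leg's y. A 20 mm wide finger centred at this x just touches the tab's rear face
- bare_tube (a point): point on the leg's axis, 150 mm along its x: middle of the bare sleeve between tab and foot (free from 129 to 168 mm), 16 mm across, to be gripped from above for swinging
- teething_ring: bystander: red silicone teething ring, 70 mm across, 14 mm thick, lying flat; origin at the centre of its underside
- turtle_rattle: bystander: wooden turtle rattle, about 95 x 72 mm, 43 mm high; origin under its shell's centre
- clear_cup: bystander: clear plastic cup, 72 mm across the rim, 95 mm tall, upright; origin at the centre of its foot
- small_dish: bystander: small white ceramic dish, 100 mm across, 30 mm high; origin at the centre of its foot
- baby_bottle: bystander: white baby bottle with a green cap, 56 mm across, 140 mm tall, standing; origin at the centre of its foot
- puree_jar: bystander: small glass jar with an orange lid, 60 mm across, 75 mm tall, standing; origin at the centre of its foot
- feeding_spoon: bystander: green feeding spoon, 150 mm long, lying flat behind the bin unit; origin under its middle

How it is judged:
By the outcome, as a careful person would: the job done as asked, in the order asked, and still so for the second after the job is handed in, while the arm keeps its last pose, push and grip.
It also fails if it takes over 51 s, if anything falls off the work surface, if the arm or the gripper's body presses on something with over 40 N, if the wrist force passes 120 N, or if a joint passes its speed limit or range.

### The arm

A 6-joint arm with a two-finger parallel gripper is mounted at the origin on the work surface. World frame = base frame: x ahead of the robot, y to its left, z up, the work surface at z = 0. Lengths are in m, angles in rad, forces in N, time in s.
With the tool pointing down it reaches from about 0.4 to 0.925 m from the base axis. Payload 12.5 kg.
Tool frame: the origin (TCP) lies between the finger pads, 19 mm behind the fingertips; this is the grasp point; z points along the fingers, y is the direction in which the jaws open and shut (so a half turn about z gives the same grasp; the last joint's range is limited). The gripper opens to 95 mm and grips with 3 to 60 N. Pads are 20 mm wide; open, the fingers measure 119 mm over their backs; the gripper's body (75 mm by 180 mm) begins 59 mm behind the grasp point.
Start: joints at [-1.329, 0.491, 1.559, -0, 1.092, -0.106], TCP at [0.213, -0.588, 0.233] pointing down, gripper open.
Joint ranges: [-3.1, 3.1], [-0.84, 2.19], [0.05, 2.79], [-1.13, 4.28], [0.06, 2.93], [-2.69, 2.69]. Speed limits (rad/s): [2.22, 2.22, 2.79, 3.14, 3.14, 3.14].

### API

Orientations are given as a unit quaternion [x, y, z, w].
In Python, from workcell import * gives the robot as it stands.
- The arm moves only by the tool arm_command, never from a script. Its argument "moves" is one flat list of numbers, 7 for each row, row after row: the shift along the tool's x, y, z in mm, then the turn, a rotation vector about the tool's x, y, z in degrees, then the finger opening in mm, from 0 to 95.1. In form: [dx, dy, dz, rx, ry, rz, claw, dx, dy, dz, rx, ry, rz, claw, ...]. A call has 1 to 20 rows; each row shifts and turns the commanded pose from where the row before left it, along the tool's axes as they then stand; what a row does not reach is not made up. A row lasts 1/12 s, in which the tool goes at most 41.7 mm and 7.16 degrees, less where a joint would pass 70% of its speed; a pose out of reach is approached as far as the arm can. A call is refused whole if a number of a shift passes 41.7 or a number of a turn 7.16, either way. A call with a gripper value outside its range is refused whole. The fingers move at their own pace and stop on an object; "grip_force" is the grip in N (left out, the last holds). Time passes only in rows, so rows that do not move let the fingers close. It gives the time, the measured TCP pose, the force and the opening at its end, in the units of the state.
- read_state(): the state, without advancing time (a new reading comes with each control period).
- get_image(name): name is "scene" or "top"; returns a dict with "color" (384x512x3 uint8, red, green, blue), "camera_matrix" (3x3 intrinsics, pixels), "distortion" ([k1, k2, p1, p2, k3] as OpenCV has them; the pictures are not rectified), "origin" and "rotation" of the camera in the world. Camera axes: x right, y up, looking along -z (the intrinsics and any distortion apply to the point x, -y, -z); pixel columns grow to the right and rows downward; lengths in m; the calibration is good to about 2 mm. A picture is of the moment at which its call begins. There is no depth.
- sign_off(): hands the job in, once; it reports no verdict.
Trained networks look in a picture, given as the dict that the camera call returned (one of the last four; its "shot" number tells which), for a name from the list of things; names that differ only in an ending like _2 or _b are one class to them, and where a whole thing is asked for, a point or a joint stands for the part that bears it (a point fixed in the world has none). Each returns a list of dicts, best first, with "score" (0 to 1); they miss things now and then, are a little off and sometimes report something else, mostly with a low value. They report only what shows in the picture. A call takes as long as a camera call.
- look_for(thing, picture): "box" ([left, top, right, bottom] in pixels, round what is visible of it).
- cut_out(thing, picture): "mask" (384x512 bool, what is visible of it) and "box" ([left, top, right, bottom] in pixels, round what is visible of it).
The state is a dict: "clock": time; "joint_positions": joint angles; "qd": joint speeds; "joint_torque": joint torques, N m; "position": TCP position; "eef_rot": TCP orientation; "contact_force": force on the tool from outside, world axes, zero at the start; "moment": the same for the moment, N m; "gripper_width": opening from 0.0 (shut) to 1.0 (fully open).
Only numpy, scipy, OpenCV 4.12 (cv2) and the standard library are available. Lean on these libraries where they do the work, as an engineer would, in place of code of your own. Each camera call takes 0.05 s, during which the arm holds its last target.

## Working session

There is one attempt and no reset: what is moved stays moved. The work goes in short steps, Python scripts to look and compute and a tool call to move; the robot and the scene stay as the last step left them, time stands still between calls to the robot, and variables do not carry over. Pictures are saved under pics/ and viewed, and the job is handed in when it is done.

Besides the shell and the picture viewer there is one more tool, called after "Emit:" by a JSON object that holds its "name" and its "arguments", one argument or row to a line. arm_command: Moves the arm, as the interface text tells. Its arguments: {"type":"object","properties":{"moves":{"type":"array","items":{"type":"number"}},"grip_force":{"type":"number"}},"required":["moves"]}

```bash
ls; mkdir -p pics; python3 - <<'E'
from workcell import *
import cv2
s=read_state()
print(s)
for n in ["scene","top"]:
    im=get_image(n)
    cv2.imwrite(f"pics/{n}0.png",im["color"][:,:,::-1])
    print(n,im["camera_matrix"],im["distortion"],im["origin"],im["rotation"],im["shot"])
E
```

```text
pics
{'clock': 0.0, 'joint_positions': array([-1.32862532e+00,  4.91602276e-01,  1.55948039e+00, -7.37506779e-06,
        1.09167943e+00, -1.05590074e-01]), 'qd': array([-3.65969327e-04, -1.61436538e-03,  9.24126966e-04,  1.93538922e-05,
        4.20735540e-04,  6.29067455e-04]), 'joint_torque': array([-1.25254686e-03, -6.12647796e+01, -2.58185077e+01,  6.91811275e-02,
        4.82342835e-02, -9.47734861e-05]), 'position': array([ 0.21296592, -0.58735106,  0.23282454]), 'eef_rot': array([ 9.84920366e-01,  1.73007315e-01, -4.31634635e-05, -5.83133619e-04]), 'contact_force': array([-0.32451427,  0.13823366,  0.19527397]), 'moment': array([ 0.04139546, -0.00612233, -0.04557368]), 'gripper_width': 1.0025509829009858}
scene [[486.06612297   0.         246.68961029]
 [  0.         486.06612297 188.87307851]
 [  0.           0.           1.        ]] [0.00984385 0.         0.         0.         0.        ] [1.10504226 0.80039296 1.13818123] [0.10759991 0.3616636  0.88620224 0.26882577] 1
top [[399.89188199   0.         254.48738407]
 [  0.         399.89188199 191.69164928]
 [  0.           0.           1.        ]] [-0.02862538  0.          0.          0.          0.        ] [ 0.4260664  -0.00231015  1.62745695] [-0.03575613  0.0333742   0.71223149 -0.70023851] 2
```

View pics/scene0.png

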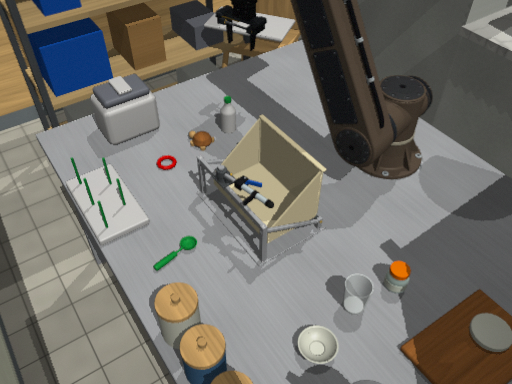

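View pics/top0.png

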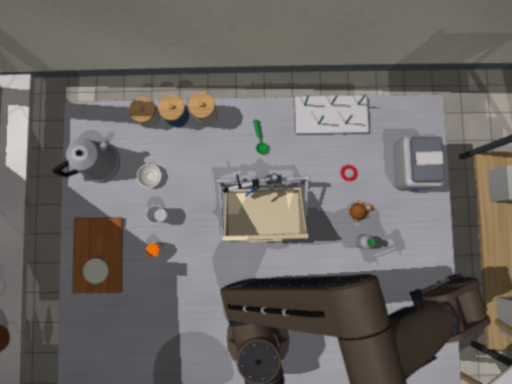

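```bash
cat > h.py <<'E'
import numpy as np, cv2
from scipy.spatial.transform import Rotation as R
from workcell import *
def ext(im):
    q=np.array(im["rotation"]); M=R.from_quat(q).as_matrix() if q.size==4 else q
    return M,np.array(im["origin"])
def proj(P,im):
    M,o=ext(im); P=np.atleast_2d(P)
    c=(P-o)@M; c=c*[1,-1,-1]
    return cv2.projectPoints(c.reshape(-1,1,3),np.zeros(3),np.zeros(3),im["camera_matrix"],np.array(im["distortion"]))[0].reshape(-1,2)
def ray(px,im):
    M,o=ext(im)
    u=cv2.undistortPoints(np.array(px,float).reshape(-1,1,2),im["camera_matrix"],np.array(im["distortion"])).reshape(2)
    d=M@np.array([u[0],-u[1],-1]); return o,d/np.linalg.norm(d)
def at_z(px,im,z):
    o,d=ray(px,im); return o+d*(z-o[2])/d[2]
def tri(pxs,ims):
    A=np.zeros((3,3));b=np.zeros(3);rs=[]
    for p,i in zip(pxs,ims):
        o,d=ray(p,i); Q=np.eye(3)-np.outer(d,d); A+=Q;b+=Q@o; rs.append((o,d))
    X=np.linalg.solve(A,b)
    return X,[np.linalg.norm(np.cross(X-o,d)) for o,d in rs]
def crop(im,box,f,name,pts=None):
    c=im["color"][:,:,::-1].copy(); l,t,r,b=box
    c=cv2.resize(c[t:b,l:r],None,fx=f,fy=f,interpolation=cv2.INTER_CUBIC)
    if pts is not None:
        for p in pts: cv2.circle(c,(int((p[0]+.5-l)*f),int((p[1]+.5-t)*f)),2,(255,0,255),-1)
    cv2.imwrite("pics/"+name,c)
E
python3 - <<'E'
from h import *
s=get_image("scene");t=get_image("top")
crop(s,(190,110,340,260),4,"s1.png");crop(t,(205,160,325,255),6,"t1.png")
for n in ["bin_unit","tilt_bin","prop_leg","cam_lever","finger_tab","foot_tip","teething_ring","turtle_rattle","clear_cup","baby_bottle","feeding_spoon"]:
    for nm,i in(("s",s),("t",t)):
        r=look_for(n,i)
        print(n,nm,[(np.round(x["box"],1).tolist(),round(x["score"],2)) for x in r[:2]])
E
```

```text
bin_unit s [([198.8, 116.2, 328.2, 265.1], 0.97)]
bin_unit t [([216.8, 173.2, 306.5, 239.7], 0.79)]
tilt_bin s [([215.0, 114.0, 322.1, 241.0], 0.78), ([186.5, 129.3, 216.1, 151.0], 0.66)]
tilt_bin t [([225.8, 186.7, 307.0, 244.9], 0.68)]
prop_leg s [([236.2, 174.0, 276.5, 205.7], 0.96), ([383.7, 259.2, 408.8, 296.3], 0.24)]
prop_leg t [([225.6, 181.2, 262.4, 193.1], 0.57)]
cam_lever s []
cam_lever t [([223.4, 178.3, 258.0, 195.1], 0.29)]
finger_tab s [([234.0, 177.3, 274.9, 210.7], 0.72)]
finger_tab t [([220.9, 176.0, 257.3, 191.7], 0.71), ([137.7, 161.6, 160.7, 185.3], 0.28)]
foot_tip s [([234.2, 175.0, 275.3, 207.7], 0.75), ([187.9, 129.9, 214.8, 150.0], 0.33)]
foot_tip t [([225.4, 174.7, 259.6, 195.8], 0.57)]
teething_ring s []
teething_ring t [([341.5, 165.1, 355.5, 180.7], 0.55)]
turtle_rattle s [([235.9, 179.2, 274.9, 206.0], 0.67), ([187.4, 128.9, 212.4, 149.7], 0.63)]
turtle_rattle t [([350.8, 202.6, 370.3, 221.9], 0.8), ([221.6, 179.7, 259.8, 189.2], 0.73)]
clear_cup s [([341.8, 276.0, 374.5, 317.1], 0.56)]
clear_cup t [([145.5, 208.0, 164.0, 222.1], 0.58)]
baby_bottle s [([219.4, 95.5, 235.1, 135.9], 0.57), ([340.4, 274.4, 372.4, 317.4], 0.17)]
baby_bottle t [([227.2, 172.3, 277.0, 190.8], 0.63), ([354.9, 237.8, 374.1, 248.5], 0.59)]
feeding_spoon s [([153.8, 236.7, 198.1, 270.2], 0.79)]
feeding_spoon t [([252.4, 118.1, 266.0, 149.9], 0.73)]
```

View pics/s1.png

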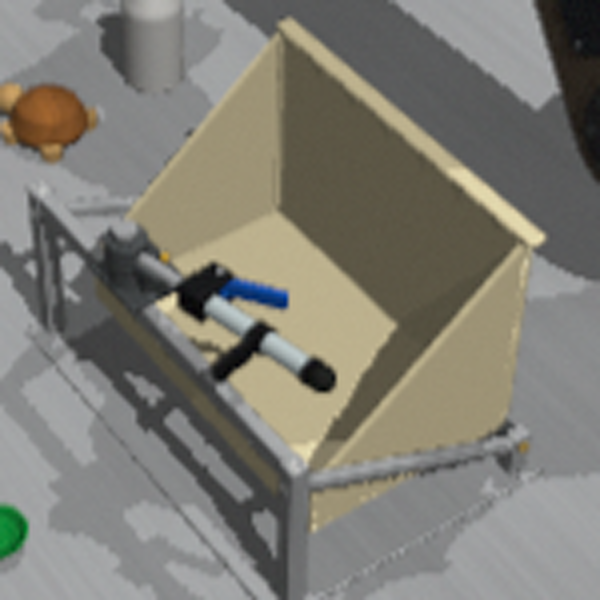

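View pics/t1.png

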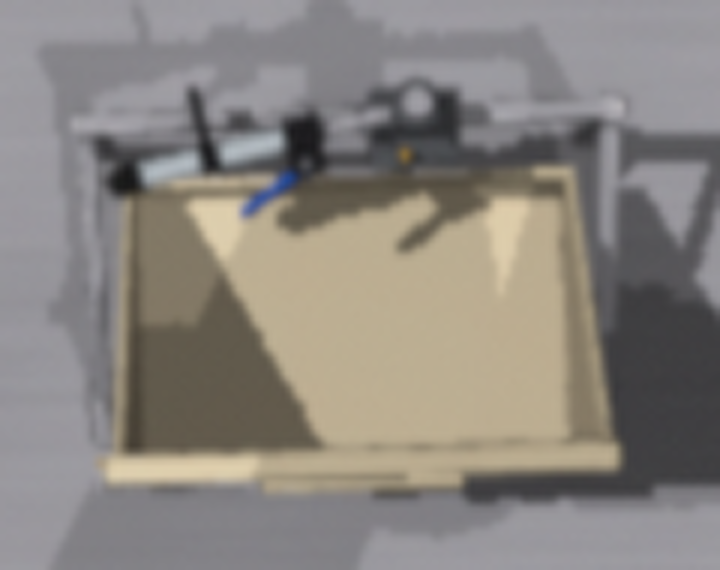

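```bash
python3 - <<'E'
from h import *
s=get_image("scene");t=get_image("top")
S=lambda x,y:(x/4+190-.5+.125,y/4+110-.5+.125)
T=lambda x,y:(x/6+205-.42,y/6+160-.42)
pts={"hubtop":((128,230),(418,97)),"foot":((319,374),(124,179)),"frR":((287,20),(620,470)),"frL":((543,240),(105,484)),
"railL":((303,468),(72,125)),"railR":((38,188),(622,105)),"collar":((205,290),(302,143)),"levertip":((287,299),(247,213)),"tabend":((215,377),(195,90))}
for k,(a,b) in pts.items():
    X,r=tri([S(*a),T(*b)],[s,t]); print(k,np.round(X*1000,1),np.round(np.array(r)*1000,1))
E
```

```text
hubtop [618.6 -68.4 210.1] [3.2 3.2]
foot [576.3 107.1 193.7] [0.6 0.6]
frR [ 399.3 -182.4  227.4] [0.8 0.8]
frL [396.  116.6 227.6] [0.4 0.4]
railL [613.8 142.1 157.1] [1.3 1.3]
railR [ 620.2 -198.   153.5] [2. 2.]
collar [ 5.961e+02 -3.000e-01  1.942e+02] [0.7 0.7]
levertip [553.5  34.5 190.8] [2.3 2.3]
tabend [630.6  64.2 185. ] [0.8 0.8]
```

```bash
python3 - <<'E'
from h import *
from scipy.optimize import least_squares
s=get_image("scene");t=get_image("top")
S=lambda x,y:(x/4+190-.5+.125,y/4+110-.5+.125)
T=lambda x,y:(x/6+205-.42,y/6+160-.42)
foot=((319,374),(124,179)); col=((205,290),(302,143))
hub=((128,230),(418,97))
def model(p):
    x,y,yaw,a,e=p
    c,sn=np.cos(yaw),np.sin(yaw)
    U=lambda v:np.array([x+c*v[0]-sn*v[1],y+sn*v[0]+c*v[1],v[2]])
    pin=U([.11,-.04,.19]); L=yaw+np.pi/2+a
    d=np.array([np.cos(L),np.sin(L),0])
    return U,pin,d
def res(p):
    U,pin,d=model(p)
    o=[]
    def add(P,ab,w=1):
        for q,i in zip(ab,(s,t)):
            o.extend(w*(proj(P,i)[0]-np.array(q(*ab[0]) if 0 else q)))
    add(pin+d*(.18+p[4]),(S(*foot[0]),T(*foot[1])))
    add(pin+[0,0,.02],(S(*hub[0]),T(*hub[1])),.7)
    add(pin+d*(.0675+p[4]),(S(*col[0]),T(*col[1])),.5)
    # rail ends symmetric
    for sg,a,b in((1,(303,468),(72,125)),(-1,(38,188),(622,105))):
        add(U([.11,sg*p5,.155]),(S(*a),T(*b)),.7)
    for sg,a,b in((1,(543,240),(105,484)),(-1,(287,20),(620,470))):
        add(U([p6,sg*p7,.228]),(S(*a),T(*b)),.7)
    return np.array(o)
def full(q):
    global p5,p6,p7
    p5,p6,p7=q[5:]; return res(q[:5])
r=least_squares(full,[.507,-.03,.015,.22,.003,.17,-.105,.149],x_scale=.01)
print(np.round(r.x,4)); print(np.round(r.fun,1))
p=r.x;U,pin,d=model(p);print("pin",pin,"d",d)
P=[pin+d*k for k in np.linspace(0,.19+p[4],20)]+[pin+[0,0,.02]]
P+=[U([.11,k,.155]) for k in np.linspace(-.17,.17,15)]
P+=[U([-.1,k,.23]) for k in np.linspace(-.145,.145,15)]
P+=[U([a,b,.003]) for a in(-.125,.125) for b in (-.175,.175)]
crop(s,(190,110,340,260),4,"s2.png",proj(P,s));crop(t,(205,160,325,255),6,"t2.png",proj(P,t))
E
```

```text
[ 5.061e-01 -3.040e-02  1.830e-02  2.177e-01 -1.000e-04  1.696e-01
 -1.081e-01  1.492e-01]
[ 0.1  0.6  0.1  0.7 -0.4 -0.3 -0.4  0.9 -1.1  0.6  0.3 -0.5 -0.3  0.1
  0.   0.4 -0.3 -0.4 -0.2  0.5  0.3 -0.1  0.   0.1  0.   0.1 -0.1 -0.4]Traceback (most recent call last):
  File "<stdin>", line 35, in <module>
  File "<stdin>", line 9, in model
ValueError: too many values to unpack (expected 5)
```

```bash
cat > plan.py <<'E'
from h import *
PIN=np.array([.6168,-.0684,.19])
def pose_now():
    s=read_state(); return np.array(s["position"]),R.from_quat(s["eef_rot"]),s
def down(psi): # tool x at world angle psi, z down
    c,s=np.cos(psi),np.sin(psi)
    return R.from_matrix(np.array([[c,s,0],[s,-c,0],[0,0,-1]]).T if 0 else np.column_stack([[c,s,0],[s,-c,0],[0,0,-1]]))
def rows(path,claw,p0,r0,nd=1):
    """path: list of (pos,rot); sequential, with rounding feedback"""
    out=[];p,r=np.array(p0),r0
    for (P,Q),c in zip(path,claw):
        d=np.round(r.inv().apply(P-p)*1000,nd); w=np.round((r.inv()*Q).as_rotvec(degrees=True),nd)
        out.append(list(d)+list(w)+[c])
        p=p+r.apply(d/1000); r=r*R.from_rotvec(w,degrees=True)
    print("max",np.abs(np.array(out)[:,:3]).max(),np.abs(np.array(out)[:,3:6]).max(),"n",len(out))
    print("[" + ", ".join(", ".join(f"{v+0:g}" for v in o) for o in out)+"]")
    return p,r
E
python3 - <<'E'
from plan import *
p,r,s=pose_now(); print(p,s["clock"])
psi0=np.arctan2(*r.as_matrix()[:2,0][::-1]);psi1=1.8068
n=20;tgt=np.array([.5817,.0774,.29]); path=[]
for k in range(1,n+1):
    f=k/n; z=p[2]+(.30-p[2])*min(1,f*3)+( -0.01 if k==n else 0)
    path.append((np.array([*(p[:2]+(tgt[:2]-p[:2])*f),z]),down(psi0+(psi1-psi0)*f)))
rows(path,[95]*n,p,r)
E
```

```text
[ 0.21305347 -0.58759866  0.23344662] 1.5
max 38.0 4.2 n 20
[28.7, -25, -10, 0, 0, -4.2, 95, 30.4, -22.8, -10, 0, 0, -4.2, 95, 32, -20.5, -10, 0, 0, -4.1, 95, 33.4, -18.2, -9.9, 0, 0, -4.2, 95, 34.6, -15.7, -10, 0, 0, -4.2, 95, 35.7, -13.1, -10, 0, 0, -4.2, 95, 36.5, -10.5, -6.7, 0, 0, -4.2, 95, 37.2, -7.7, 0, 0, 0, -4.1, 95, 37.7, -5.1, 0, 0, 0, -4.2, 95, 38, -2.3, 0, 0, 0, -4.2, 95, 38, 0.5, 0, 0, 0, -4.2, 95, 37.9, 3.3, 0, 0, 0, -4.2, 95, 37.5, 6, 0, 0, 0, -4.1, 95, 37, 8.7, 0, 0, 0, -4.2, 95, 36.3, 11.4, 0, 0, 0, -4.2, 95, 35.3, 14, 0, 0, 0, -4.2, 95, 34.2, 16.6, 0, 0, 0, -4.2, 95, 32.9, 19, 0, 0, 0, -4.1, 95, 31.5, 21.3, 0, 0, 0, -4.2, 95, 29.8, 23.6, 10, 0, 0, -4.2, 95]
```

Emit:
{"name": "arm_command", "arguments": {
  "moves": [28.7,-25,-10,0,0,-4.2,95,30.4,-22.8,-10,0,0,-4.2,95,32,-20.5,-10,0,0,-4.1,95,33.4,-18.2,-9.9,0,0,-4.2,95,34.6,-15.7,-10,0,0,-4.2,95,35.7,-13.1,-10,0,0,-4.2,95,36.5,-10.5,-6.7,0,0,-4.2,95,37.2,-7.7,0,0,0,-4.1,95,37.7,-5.1,0,0,0,-4.2,95,38,-2.3,0,0,0,-4.2,95,38,0.5,0,0,0,-4.2,95,37.9,3.3,0,0,0,-4.2,95,37.5,6,0,0,0,-4.1,95,37,8.7,0,0,0,-4.2,95,36.3,11.4,0,0,0,-4.2,95,35.3,14,0,0,0,-4.2,95,34.2,16.6,0,0,0,-4.2,95,32.9,19,0,0,0,-4.1,95,31.5,21.3,0,0,0,-4.2,95,29.8,23.6,10,0,0,-4.2,95],
  "grip_force": 15
}}

```text
clock: 3.17
position: [0.5828, 0.0794, 0.2916]
eef_rot: [0.617, 0.787, 0.001, 0.001]
contact_force: [0.6, -0.4, 0.3]
gripper_width: 0.999
```

Emit:
{"name": "arm_command", "arguments": {
  "moves": [0,0,0,0,0,0,95,0,0,0,0,0,0,95]
}}

```text
clock: 3.33
position: [0.5818, 0.0789, 0.289]
eef_rot: [0.618, 0.786, -0.001, -0.001]
contact_force: [0.6, -0.5, 0.1]
gripper_width: 0.999
```

```bash
python3 - <<'E'
from plan import *
p,r,s=pose_now(); print(p,s["clock"],r.as_matrix()[:2,0])
im=get_image("scene"); crop(im,(170,70,350,240),4,"s3.png")
t=get_image("top"); crop(t,(205,160,325,255),5,"t3.png")
n=6;tgt=np.array([.5817,.0774,.191])
path=[(p+(tgt-p)*k/n,down(1.8068)) for k in range(1,n+1)]
rows(path,[95]*n,p,r)
E
```

```text
[0.58182089 0.07893939 0.28904604] 3.3333 [-0.23649888  0.97163174]
max 16.4 0.2 n 6
[-0.2, -0.1, 16.3, -0.1, 0, 0.2, 95, -0.3, 0, 16.4, 0, 0, 0, 95, -0.2, -0.1, 16.3, 0, 0, 0, 95, -0.3, -0.1, 16.4, 0, 0, 0, 95, -0.2, -0.1, 16.3, 0, 0, 0, 95, -0.3, -0.1, 16.3, 0, 0, 0, 95]
```

View pics/s3.png

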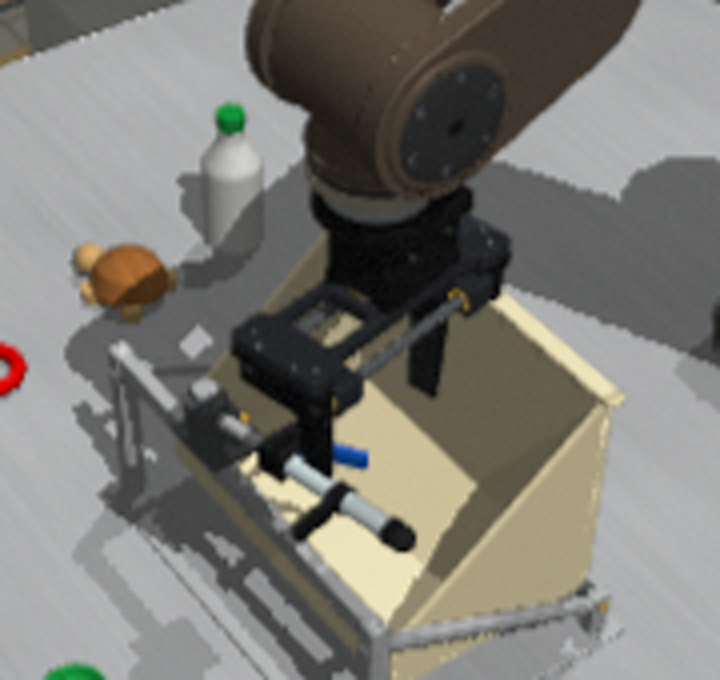

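Emit:
{"name": "arm_command", "arguments": {
  "moves": [-0.2,-0.1,16.3,0,0,0.2,95,-0.3,0,16.4,0,0,0,95,-0.2,-0.1,16.3,0,0,0,90,-0.3,-0.1,16.4,0,0,0,80,-0.2,-0.1,16.3,0,0,0,70,-0.3,-0.1,16.3,0,0,0,60,0,0,0,0,0,0,40]
}}

```text
clock: 4.02
position: [0.5803, 0.0743, 0.19]
eef_rot: [0.621, 0.784, -0.001, -0.001]
contact_force: [-0.3, -0.6, -0.0]
gripper_width: 0.722
```

```bash
python3 - <<'E'
from plan import *
p,r,s=pose_now(); print(p,s["clock"],r.as_matrix()[:2,0],s["gripper_width"],s["contact_force"])
im=get_image("scene"); crop(im,(190,120,310,230),6,"s4.png")
E
```

```text
[0.58028817 0.07429664 0.18999935] 4.0167 [-0.2281082   0.97363564] 0.72195661589355 [-0.33380674 -0.61599523 -0.01165487]
```

View pics/s4.png

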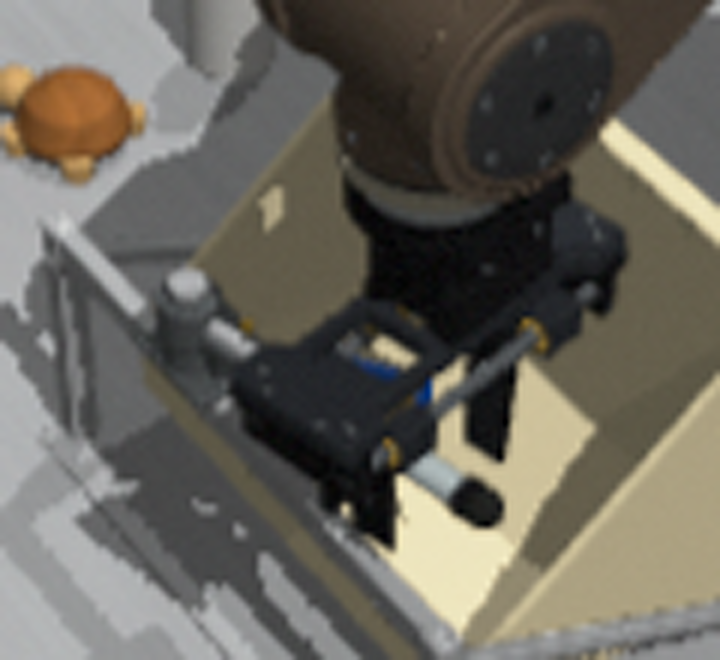

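Emit:
{"name": "arm_command", "arguments": {
  "moves": [0,0,0,0,0,0,30,0,0,0,0,0,0,10,0,0,0,0,0,0,5,0,0,0,0,0,0,5,0,0,0,0,0,0,5,0,0,0,0,0,0,5]
}}

```text
clock: 4.57
position: [0.5816, 0.0758, 0.1924]
eef_rot: [0.62, 0.784, 0.0, 0.0]
contact_force: [-0.1, 0.2, 0.4]
gripper_width: 0.256
```

```bash
python3 - <<'E'
from plan import *
p,r,s=pose_now(); print(p,s["clock"],r.as_matrix()[:2,0],s["gripper_width"]*95.1,s["contact_force"])
v=p-PIN; a=np.arctan2(v[1],v[0]); rad=np.hypot(*v[:2]); print(a,rad)
end=np.pi+.0183   # leg angle at stop 1.571
for lo,hi,n in((a,a+.70,10),(a+.70,end+.005,10)):
    path=[(np.array([*(PIN[:2]+rad*np.array([np.cos(q),np.sin(q)])),p[2]]),down(q-(a-np.arctan2(*r.as_matrix()[:2,0][::-1])))) for q in np.linspace(lo,hi,n+1)[1:]]
    if lo==a: pp,rr=rows(path,[5]*n,p,r)
    else: rows(path,[5]*n,pp,rr)
E
```

```text
[0.58162589 0.07582724 0.19235103] 4.5667 [-0.23054962  0.97306055] 24.363954327209232 [-0.11837596  0.19062322  0.40974205]
1.8100065506730767 0.14845441555579336
max 10.4 4.1 n 10
[-0.4, -10.4, 0, 0, 0, -4, 5, -0.5, -10.4, 0, 0, 0, -4, 5, -0.4, -10.3, 0, 0, 0, -4, 5, -0.4, -10.4, 0, 0, 0, -4, 5, -0.5, -10.4, 0, 0, 0, -4.1, 5, -0.4, -10.4, 0, 0, 0, -4, 5, -0.4, -10.4, 0, 0, 0, -4, 5, -0.5, -10.3, 0, 0, 0, -4, 5, -0.4, -10.4, 0, 0, 0, -4, 5, -0.4, -10.4, 0, 0, 0, -4, 5]
max 9.8 3.8 n 10
[-0.4, -9.7, 0, 0, 0, -3.8, 5, -0.4, -9.7, 0, 0, 0, -3.7, 5, -0.3, -9.7, 0, 0, 0, -3.8, 5, -0.4, -9.8, 0, 0, 0, -3.7, 5, -0.4, -9.7, -0.1, 0, 0, -3.8, 5, -0.4, -9.7, 0, 0, 0, -3.7, 5, -0.4, -9.7, 0, 0, 0, -3.8, 5, -0.4, -9.7, 0, 0, 0, -3.7, 5, -0.3, -9.7, 0, 0, 0, -3.8, 5, -0.4, -9.7, 0, 0, 0, -3.7, 5]
```

Emit:
{"name": "arm_command", "arguments": {
  "moves": [0,0,0,0,0,0,5,0,0,0,0,0,0,5,0,0,0,0,0,0,5,0,0,0,0,0,0,5]
}}

```text
clock: 4.9
position: [0.5816, 0.0759, 0.1921]
eef_rot: [0.62, 0.784, 0.0, 0.0]
contact_force: [0.9, 0.4, 0.6]
gripper_width: 0.16
```

Emit:
{"name": "arm_command", "arguments": {
  "moves": [-0.4,-10.4,0,0,0,-4,5,-0.5,-10.4,0,0,0,-4,5,-0.4,-10.3,0,0,0,-4,5,-0.4,-10.4,0,0,0,-4,5,-0.5,-10.4,0,0,0,-4.1,5,-0.4,-10.4,0,0,0,-4,5,-0.4,-10.4,0,0,0,-4,5,-0.5,-10.3,0,0,0,-4,5,-0.4,-10.4,0,0,0,-4,5,-0.4,-10.4,0,0,0,-4,5]
}}

```text
clock: 5.73
position: [0.4965, 0.019, 0.1921]
eef_rot: [0.312, 0.95, 0.0, 0.0]
contact_force: [0.3, -0.0, -0.3]
gripper_width: 0.164
```

```bash
python3 - <<'E'
from plan import *
p,r,s=pose_now(); print(p,s["clock"],r.as_matrix()[:2,0],s["gripper_width"]*95.1,s["contact_force"])
v=p-PIN; a=np.arctan2(v[1],v[0]); rad=np.hypot(*v[:2]); psi=np.arctan2(*r.as_matrix()[:2,0][::-1]);print(a,psi,rad)
im=get_image("scene"); crop(im,(190,90,310,230),5,"s5.png")
E
```

```text
[0.49651604 0.01898939 0.19207143] 5.7333 [-0.80516044  0.59305704] 15.633010846050839 [ 0.25847123 -0.04495389 -0.32252518]
2.5132851016087976 2.5067422801513626 0.14867795973422374
```

View pics/s5.png

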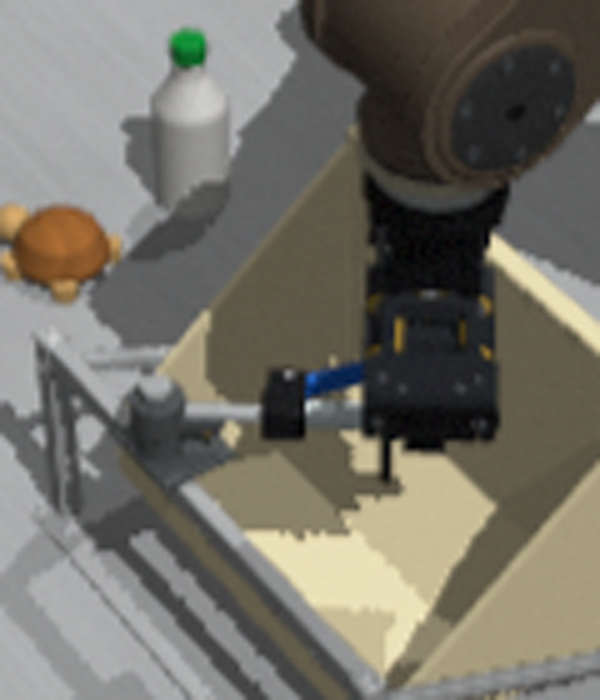

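Emit:
{"name": "arm_command", "arguments": {
  "moves": [-0.4,-9.7,0,0,0,-3.8,5,-0.4,-9.7,0,0,0,-3.7,5,-0.3,-9.7,0,0,0,-3.8,5,-0.4,-9.8,0,0,0,-3.7,5,-0.4,-9.7,0,0,0,-3.8,5,-0.4,-9.7,0,0,0,-3.7,5,-0.4,-9.7,0,0,0,-3.8,5,-0.4,-9.7,0,0,0,-3.7,5,-0.3,-9.7,0,0,0,-3.8,5,-0.4,-9.7,0,0,0,-3.7,5,0,0,0,0,0,0,5,0,0,0,0,0,0,5]
}}

```text
clock: 6.78
position: [0.4683, -0.0716, 0.192]
eef_rot: [-0.007, 1.0, 0.0, -0.0]
contact_force: [-0.2, 3.0, 2.5]
gripper_width: 0.161
```

```bash
python3 - <<'E'
from plan import *
p,r,s=pose_now(); print(p,s["clock"],r.as_matrix()[:2,0],s["gripper_width"]*95.1,s["contact_force"],s["moment"])
v=p-PIN; a=np.arctan2(v[1],v[0]); rad=np.hypot(*v[:2]); psi=np.arctan2(*r.as_matrix()[:2,0][::-1]);print(a,psi,rad)
im=get_image("scene"); crop(im,(190,90,310,230),5,"s6.png")
E
```

```text
[ 0.46831164 -0.07159345  0.19201537] 6.7833 [-0.99990955 -0.01344451] 15.332955246129297 [-0.17301613  2.96455555  2.48739595] [ 0.56248615 -0.02446576  0.00977203]
-3.1200896029385596 -3.1281477368159294 0.1485226992990244
```

View pics/s6.png

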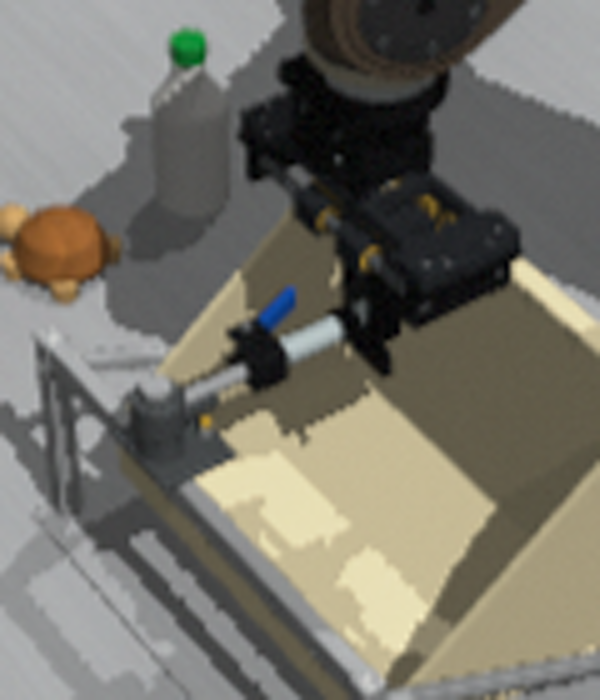

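Emit:
{"name": "arm_command", "arguments": {
  "moves": [0,-1.5,0,0,0,0,5,0,-1.5,0,0,0,0,5,0,0,0,0,0,0,5,0,0,0,0,0,0,5]
}}

```text
clock: 7.17
position: [0.4679, -0.0727, 0.1919]
eef_rot: [-0.007, 1.0, 0.002, -0.001]
contact_force: [0.4, 18.6, 3.9]
gripper_width: 0.162
```

Emit:
{"name": "arm_command", "arguments": {
  "moves": [0,1.3,0,0,0,0,5,0,1.2,0,0,0,0,5,0,0,0,0,0,0,95,0,0,0,0,0,0,95,0,0,0,0,0,0,95,0,0,0,0,0,0,95,0,0,-15,0,0,0,95,0,0,-20,0,0,0,95,0,0,-20,0,0,0,95,0,0,0,0,0,0,95]
}}

```text
clock: 8.0
position: [0.4694, -0.0729, 0.25]
eef_rot: [-0.008, 1.0, -0.001, 0.002]
contact_force: [0.2, 0.0, 0.2]
gripper_width: 0.666
```

```bash
python3 - <<'E'
from plan import *
p,r,s=pose_now(); print(p,s["clock"],r.as_matrix()[:2,0],s["gripper_width"]*95.1,s["contact_force"],s["moment"])
im=get_image("scene"); crop(im,(200,90,320,210),5,"s7.png")
L=np.pi+.02; d=np.array([np.cos(L),np.sin(L),0]); ly=np.array([-d[1],d[0],0])
tgt=PIN+.109*d+.0175*ly; tgt[2]=p[2]
n=5
path=[(p+(tgt-p)*k/n,down(L)) for k in range(1,n+1)]
path+=[(tgt-[0,0,(p[2]-.191)*k/4],down(L)) for k in range(1,5)]
rows(path,[95]*9,p,r)
print(tgt)
e=0
P=[PIN+d*k for k in np.linspace(.05,.19,8)]
crop(im,(200,90,320,210),5,"s7b.png",proj(P,im))
E
```

```text
[ 0.4694405  -0.07285606  0.25003423] 8.0 [-0.99986326 -0.01586519] 63.3470910680526 [0.18232896 0.03821384 0.21578009] [ 0.11082579 -0.13966766  0.01494741]
max 14.8 0.3 n 9
[-7.7, -3.2, 0, -0.1, 0.3, -0.2, 95, -7.7, -3.2, 0, 0, 0, 0, 95, -7.7, -3.2, 0, 0, 0, 0, 95, -7.7, -3.1, 0, 0, 0, 0, 95, -7.6, -3.2, 0, 0, 0, 0, 95, 0, 0, 14.8, 0, 0, 0, 95, -0.1, 0, 14.7, 0, 0, 0, 95, 0, 0, 14.8, 0, 0, 0, 95, 0, 0, 14.8, 0, 0, 0, 95]
[ 0.50817178 -0.08807635  0.25003423]
```

View pics/s7.png

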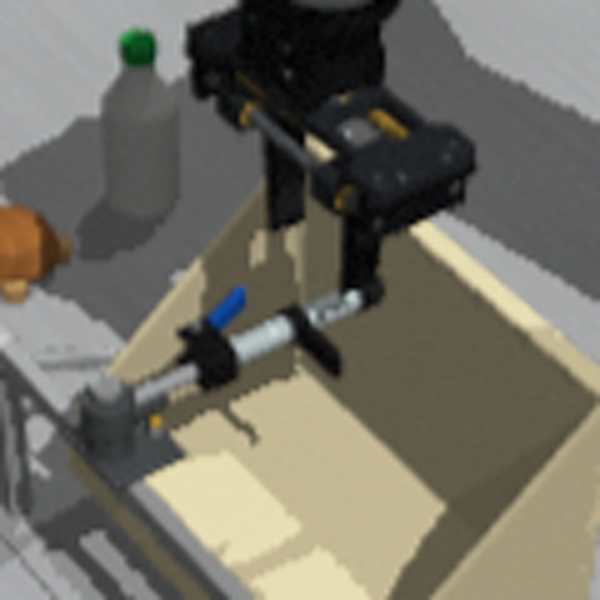

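View pics/s7b.png

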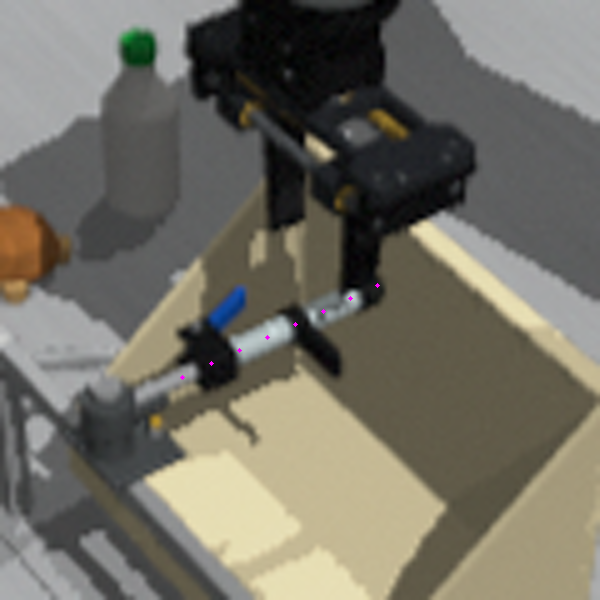

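Emit:
{"name": "arm_command", "arguments": {
  "moves": [-7.7,-3.2,0,0,0,-0.2,95,-7.7,-3.2,0,0,0,0,95,-7.7,-3.2,0,0,0,0,95,-7.7,-3.1,0,0,0,0,95,-7.6,-3.2,0,0,0,0,95,0,0,0,0,0,0,95,0,0,0,0,0,0,95]
}}

```text
clock: 8.63
position: [0.5072, -0.0877, 0.2465]
eef_rot: [-0.01, 1.0, 0.0, -0.0]
contact_force: [-0.4, -0.0, 0.2]
gripper_width: 0.999
```

```bash
python3 - <<'E'
from plan import *
p,r,s=pose_now(); print(p,s["clock"],r.as_matrix()[:2,0],s["gripper_width"]*95.1,s["contact_force"],s["moment"])
im=get_image("scene"); crop(im,(200,90,320,210),5,"s8.png")
E
```

```text
[ 0.50722118 -0.0876709   0.24647775] 8.6333 [-0.99980963 -0.01949154] 95.00919574223953 [-0.41248518 -0.04418236  0.18429843] [ 0.04200959 -0.13601821  0.0204429 ]
```

View pics/s8.png

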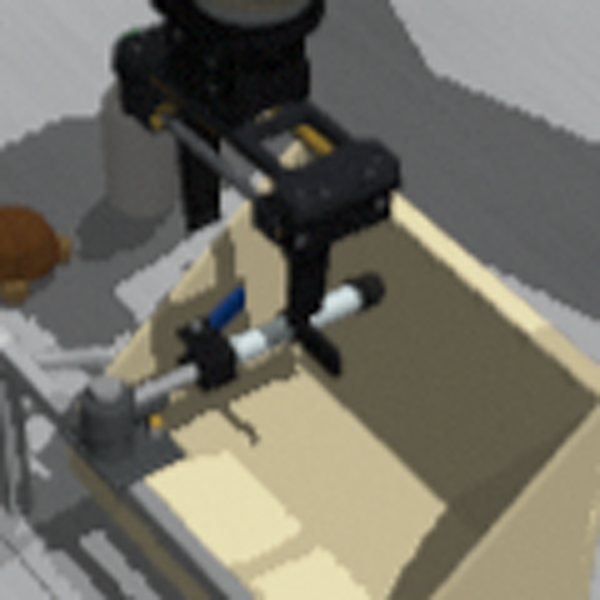

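Emit:
{"name": "arm_command", "arguments": {
  "moves": [-1,0,14,0,0,0,95,0,0,14,0,0,0,95,0,0,14,0,0,0,95,0,0,13.5,0,0,0,95,0,0,0,0,0,0,95,0,0,0,0,0,0,95]
}}

```text
clock: 9.18
position: [0.5077, -0.0874, 0.1915]
eef_rot: [-0.01, 1.0, 0.0, -0.001]
contact_force: [0.1, -0.1, 0.0]
gripper_width: 0.999
```

```bash
python3 - <<'E'
from plan import *
p,r,s=pose_now(); print(p,s["clock"],r.as_matrix()[:2,0],s["gripper_width"]*95.1,s["contact_force"],s["moment"])
im=get_image("scene"); crop(im,(200,90,320,210),5,"s9.png")
E
```

```text
[ 0.50768105 -0.08735347  0.19147771] 9.1833 [-0.9998046  -0.01974024] 95.03052604477378 [ 0.09441042 -0.14608413  0.01385121] [ 0.07451142 -0.16863956 -0.04140436]
```

View pics/s9.png

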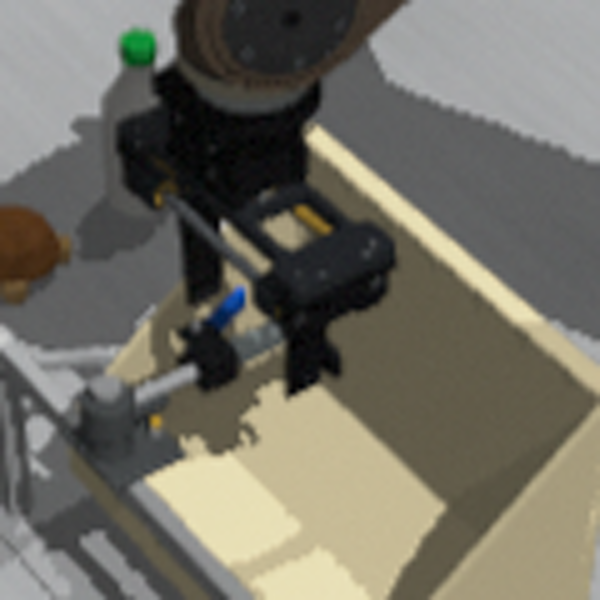

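Emit:
{"name": "arm_command", "arguments": {
  "moves": [0,-1.3,0,0,0,0,85,0,-1.3,0,0,0,0,75,0,-1.3,0,0,0,0,64,0,-1.3,0,0,0,0,64,0,0,0,0,0,0,64,0,0,0,0,0,0,64,0,0,0,0,0,0,64,0,0,0,0,0,0,64]
}}

```text
clock: 9.9
position: [0.5081, -0.0927, 0.1915]
eef_rot: [-0.01, 1.0, -0.0, -0.0]
contact_force: [-0.6, -1.1, -0.3]
gripper_width: 0.676
```

Emit:
{"name": "arm_command", "arguments": {
  "moves": [3,0,0,0,0,0,64,3,0,0,0,0,0,64,3,0,0,0,0,0,64,3,0,0,0,0,0,64,3,0,0,0,0,0,64,3,0,0,0,0,0,64]
}}

```text
clock: 10.4
position: [0.4904, -0.0931, 0.1917]
eef_rot: [-0.01, 1.0, -0.0, 0.001]
contact_force: [5.9, 2.5, -2.5]
gripper_width: 0.673
```

```bash
python3 - <<'E'
from plan import *
p,r,s=pose_now(); print(p,s["clock"],r.as_matrix()[:2,0],s["gripper_width"]*95.1,s["contact_force"],s["moment"])
L=np.pi+.02; d=np.array([np.cos(L),np.sin(L),0]); ly=np.array([-d[1],d[0],0])
print((p-PIN)@d,(p-PIN)@ly)
im=get_image("scene"); crop(im,(200,90,320,210),5,"s10.png")
E
```

```text
[ 0.49041667 -0.09305515  0.19165149] 10.4 [-0.99981688 -0.01905333] 63.98256725153913 [ 5.90587482  2.520252   -2.46057864] [ 0.33238296 -1.13767458 -0.23005263]
0.12685112558136713 0.02212272586520159
```

View pics/s10.png

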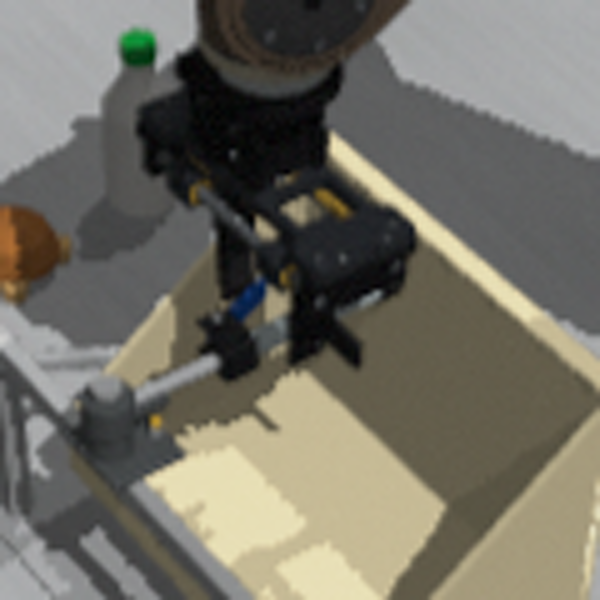

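Emit:
{"name": "arm_command", "arguments": {
  "moves": [3,0,0,0,0,0,64,3,0,0,0,0,0,64,3,0,0,0,0,0,64,3,0,0,0,0,0,64,3,0,0,0,0,0,64,3,0,0,0,0,0,64,3,0,0,0,0,0,64,3,0,0,0,0,0,64,3,0,0,0,0,0,64,3,0,0,0,0,0,64]
}}

```text
clock: 11.28
position: [0.4606, -0.0936, 0.1916]
eef_rot: [-0.01, 1.0, -0.0, 0.001]
contact_force: [5.8, 2.2, -3.3]
gripper_width: 0.672
```

```bash
cat > chk.py <<'E'
from plan import *
import sys
p,r,s=pose_now(); print(p,s["clock"],r.as_matrix()[:2,0],s["gripper_width"]*95.1,s["contact_force"],s["moment"])
L=np.pi+.02; d=np.array([np.cos(L),np.sin(L),0]); ly=np.array([-d[1],d[0],0])
print("leg x,y",(p-PIN)@d,(p-PIN)@ly)
im=get_image("scene"); crop(im,(210,100,290,190),7,sys.argv[1])
c=im["color"].astype(int); red=(c[:,:,0]>c[:,:,1]+40)&(c[:,:,0]>c[:,:,2]+40); red[:, :205]=0; red[:90]=0; red[220:]=0;red[:,300:]=0
print(np.argwhere(red).tolist())
E
python3 chk.py s11.png
```

```text
[ 0.46058739 -0.09359398  0.19155653] 11.2833 [-0.99981624 -0.01909254] 63.91027368726904 [ 5.80661515  2.24982677 -3.34102646] [ 0.36608311 -1.26953901 -0.24328261]
leg x,y 0.15668521642230823 0.022064894018574397
[[132, 205], [133, 205], [133, 206], [133, 207], [133, 208], [134, 205], [134, 206], [134, 207], [134, 208], [135, 205], [135, 206], [135, 207], [135, 208], [135, 209], [136, 205], [136, 206], [136, 207], [136, 208], [136, 209], [137, 205], [137, 206], [137, 207], [137, 208], [137, 209], [138, 205], [138, 206], [138, 207], [138, 208], [138, 209], [139, 205], [139, 206], [139, 207], [139, 208], [139, 209], [140, 205], [140, 206], [140, 207], [140, 208], [140, 209], [140, 210], [141, 205], [141, 206], [141, 207], [141, 208], [141, 209], [142, 205], [142, 206], [142, 207], [142, 208], [142, 209], [143, 205], [143, 206], [143, 207], [143, 208], [143, 209], [144, 205], [144, 206], [144, 207], [144, 208], [145, 205], [145, 206]]
```

View pics/s11.png

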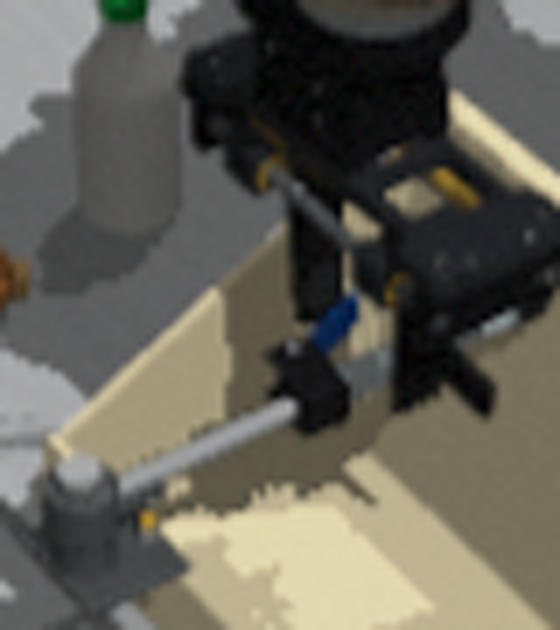

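Emit:
{"name": "arm_command", "arguments": {
  "moves": [3,0,0,0,0,0,64,3,0,0,0,0,0,64,3,0,0,0,0,0,64]
}}

```text
clock: 11.58
position: [0.4517, -0.0938, 0.1916]
eef_rot: [-0.01, 1.0, -0.0, 0.001]
contact_force: [5.9, 2.5, -2.7]
gripper_width: 0.675
```

```bash
sed -i 's/:205\]=0/:215]=0/' chk.py; python3 chk.py s12.png
```

```text
[ 0.45166997 -0.09380778  0.19164141] 11.5833 [-0.99981444 -0.01918744] 64.19871260288996 [ 5.85417429  2.5221207  -2.66326991] [ 0.4706689  -1.26469823 -0.2916587 ]
leg x,y 0.16560513151893444 0.022100315603410612
[]
```

View pics/s12.png

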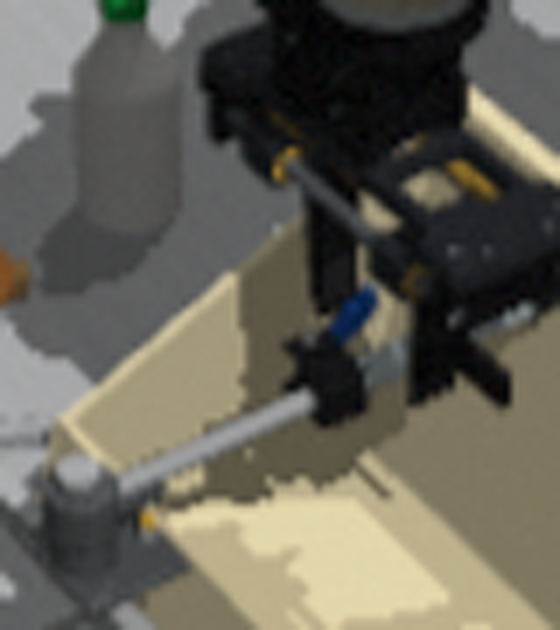

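Emit:
{"name": "arm_command", "arguments": {
  "moves": [3,0,0,0,0,0,64,3,0,0,0,0,0,64]
}}

```text
clock: 11.8
position: [0.4457, -0.094, 0.1917]
eef_rot: [-0.01, 1.0, -0.0, 0.001]
contact_force: [6.6, 2.0, -3.1]
gripper_width: 0.674
```

```bash
python3 chk.py s13.png
```

```text
[ 0.4457306  -0.09397517  0.19166872] 11.8 [-0.99981323 -0.01925669] 64.07562924774042 [ 6.56928332  2.04235404 -3.08162614] [ 0.35275849 -1.25651247 -0.28758333]
leg x,y 0.1715466521119875 0.022148897421127425
[]
```

View pics/s13.png

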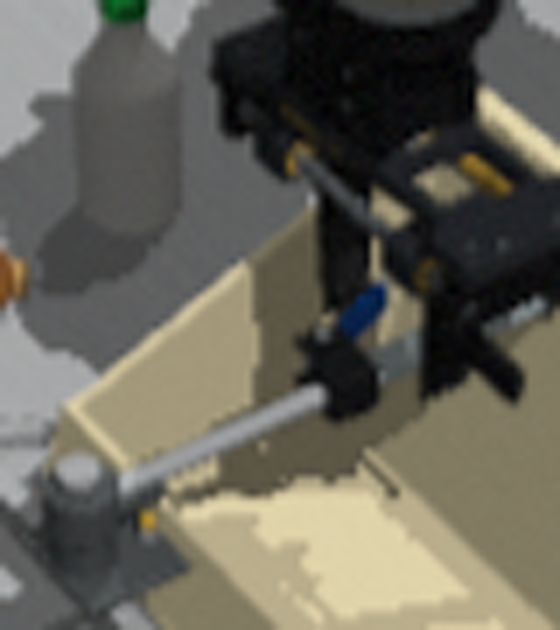

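Emit:
{"name": "arm_command", "arguments": {
  "moves": [3,0,0,0,0,0,64,3,0,0,0,0,0,64]
}}

```text
clock: 12.02
position: [0.4397, -0.0941, 0.1916]
eef_rot: [-0.01, 1.0, -0.0, 0.001]
contact_force: [6.3, 2.6, -2.0]
gripper_width: 0.676
```

```bash
python3 chk.py s14.png
```

```text
[ 0.43970347 -0.09410481  0.19164244] 12.0167 [-0.99981307 -0.01928205] 64.27895837059155 [ 6.26137701  2.63359224 -1.9853889 ] [ 0.41587703 -1.24658254 -0.27637012]
leg x,y 0.17757517174063198 0.022157974370238677
[[154, 255], [154, 256], [154, 257], [155, 256], [155, 257], [155, 258], [156, 256], [156, 257], [156, 258], [157, 257]]
```

View pics/s14.png

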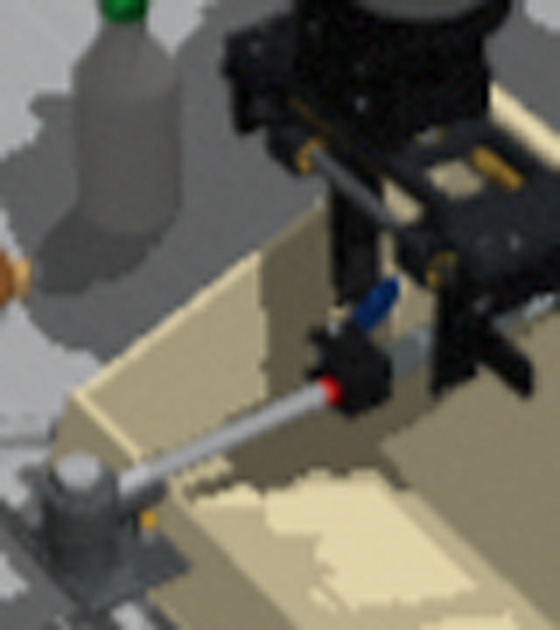

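```bash
cat > prof.py <<'E'
from plan import *
import sys
from scipy.ndimage import map_coordinates
p,r,s=pose_now()
L=np.pi+.02; d=np.array([np.cos(L),np.sin(L),0]); ly=np.array([-d[1],d[0],0])
print("clock",s["clock"],"leg x,y",np.round(((p-PIN)@d*1e3,(p-PIN)@ly*1e3),2),"F",np.round(s["contact_force"],1),"w",s["gripper_width"]*95.1)
def profile(im,ks,w=2.0):
    A=proj(PIN+np.outer(ks,d),im); t=A[-1]-A[0]; t/=np.linalg.norm(t); nrm=np.array([-t[1],t[0]])
    c=im["color"].astype(float); out=np.zeros((len(ks),3))
    offs=np.arange(-w,w+.01,.25)
    for o in offs:
        q=A+nrm*o
        for ch in range(3): out[:,ch]+=map_coordinates(c[:,:,ch],[q[:,1],q[:,0]],order=1)
    return out/len(offs)
def vis(n=1,name=None):
    ks=np.arange(.08,.16,.0005); acc=0
    for i in range(n):
        im=get_image("scene"); acc=acc+profile(im,ks)
    acc/=n
    red=acc[:,0]-(acc[:,1]+acc[:,2])/2; red-=np.median(red[:30])
    return ks,acc,red,im
if __name__=="__main__":
    ks,acc,red,im=vis(1)
    crop(im,(230,120,280,170),12,sys.argv[1])
    i=(ks>.1)&(ks<.15)
    for k,a,rr in list(zip(ks,acc,red))[30:130:2]: print(round(k*1000,1),a.round().astype(int).tolist(),round(rr,1))
    print("int",red[i].clip(0).sum()*.5, "max",red[i].max())
E
python3 prof.py p1.png
```

```text
clock 12.0667 leg x,y [178.15  22.09] F [3.  1.3 1.5] w 64.0365484506951
95.0 [129, 128, 125] -0.2
96.0 [129, 128, 126] -0.6
97.0 [130, 129, 127] -0.9
98.0 [131, 130, 128] -0.8
99.0 [131, 130, 128] -0.4
100.0 [130, 129, 127] -0.0
101.0 [129, 129, 126] 0.0
102.0 [129, 129, 126] -0.2
103.0 [129, 129, 126] -0.6
104.0 [130, 130, 127] -0.7
105.0 [131, 131, 128] -0.5
106.0 [131, 131, 128] -0.2
107.0 [131, 130, 127] -0.0
108.0 [130, 129, 126] -0.1
109.0 [129, 128, 126] -0.2
110.0 [129, 129, 126] -0.6
111.0 [130, 129, 128] -1.0
112.0 [131, 131, 129] -1.3
113.0 [132, 132, 130] -1.4
114.0 [132, 132, 130] -1.5
115.0 [131, 130, 129] -1.1
116.0 [129, 126, 125] 1.7
117.0 [130, 119, 118] 9.6
118.0 [133, 109, 108] 22.1
119.0 [137, 97, 96] 38.4
120.0 [141, 81, 81] 57.3
121.0 [144, 65, 64] 77.2
122.0 [146, 48, 48] 95.5
123.0 [143, 34, 33] 107.5
124.0 [136, 23, 22] 110.9
125.0 [123, 16, 15] 105.1
126.0 [105, 12, 11] 91.0
127.0 [84, 11, 10] 71.1
128.0 [63, 11, 11] 49.5
129.0 [45, 12, 13] 30.1
130.0 [32, 14, 14] 15.2
131.0 [24, 16, 17] 5.2
132.0 [20, 17, 18] -0.0
133.0 [20, 19, 20] -1.8
134.0 [20, 19, 21] -2.3
135.0 [20, 19, 21] -2.7
136.0 [20, 20, 21] -3.0
137.0 [20, 20, 21] -3.2
138.0 [20, 20, 21] -3.2
139.0 [19, 19, 21] -3.2
140.0 [18, 18, 21] -3.4
141.0 [18, 18, 20] -3.8
142.0 [17, 18, 20] -4.1
143.0 [17, 19, 20] -4.5
144.0 [17, 19, 21] -4.6
int 887.4394868295636 max 110.85532502233099
```

View pics/p1.png

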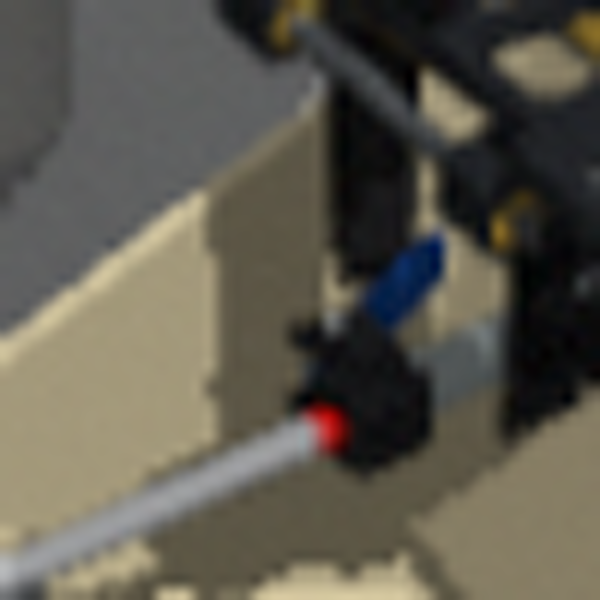

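Emit:
{"name": "arm_command", "arguments": {
  "moves": [2.5,0,0,0,0,0,64,0,0,0,0,0,0,64,0,0,0,0,0,0,64]
}}

```text
clock: 12.37
position: [0.4368, -0.0941, 0.1917]
eef_rot: [-0.01, 1.0, -0.0, 0.0]
contact_force: [3.2, 1.1, 1.4]
gripper_width: 0.673
```

```bash
cat >> prof.py <<'E'
    def cross(y,lev,up,lo,hi):
        for j in range(lo,hi):
            if (up and y[j]<lev<=y[j+1]) or (not up and y[j]>=lev>y[j+1]): return (ks[j]+.0005*(lev-y[j])/(y[j+1]-y[j]))*1e3
    G=acc[:,1]; base=np.median(G[:50]); jm=int(np.argmax(red))
    print("G half (red start)",cross(G,(base+11)/2,False,40,jm+3),"R half (collar)",cross(acc[:,0],(145+20)/2,False,jm,len(ks)-2))
E
python3 prof.py p2.png | grep -v '\['; python3 prof.py p3.png
```

```text
int 1133.2705777575238 max 125.44563186141075
G half (red start) 121.0719744993182 R half (collar) 128.8067340991046
clock 12.4167 leg x,y [180.48  22.13] F [3.5 2.1 2.1] w 64.14036815558053
95.0 [130, 128, 126] 0.5
96.0 [129, 129, 126] -0.2
97.0 [130, 129, 127] -0.6
98.0 [130, 130, 128] -0.6
99.0 [130, 130, 127] -0.3
100.0 [129, 129, 126] -0.1
101.0 [128, 128, 125] -0.2
102.0 [128, 128, 125] -0.3
103.0 [128, 128, 126] -0.6
104.0 [129, 130, 127] -1.1
105.0 [130, 131, 128] -1.4
106.0 [131, 131, 129] -1.2
107.0 [130, 130, 128] -0.9
108.0 [130, 130, 127] -0.6
109.0 [129, 129, 127] -0.6
110.0 [129, 129, 127] -0.9
111.0 [129, 129, 128] -1.2
112.0 [130, 130, 129] -1.4
113.0 [131, 131, 130] -1.3
114.0 [132, 132, 130] -1.2
115.0 [132, 131, 129] -0.6
116.0 [131, 128, 126] 2.4
117.0 [133, 121, 119] 10.2
118.0 [135, 112, 110] 22.6
119.0 [139, 100, 98] 38.4
120.0 [144, 87, 84] 56.2
121.0 [148, 72, 69] 75.3
122.0 [149, 55, 52] 93.8
123.0 [148, 39, 37] 108.5
124.0 [146, 25, 25] 119.5
125.0 [143, 15, 15] 125.7
126.0 [136, 10, 10] 124.0
127.0 [122, 9, 9] 111.1
128.0 [101, 10, 10] 89.4
129.0 [79, 11, 11] 66.1
130.0 [59, 12, 12] 45.1
131.0 [43, 13, 14] 26.9
132.0 [30, 15, 16] 12.1
133.0 [22, 17, 18] 2.5
134.0 [19, 19, 19] -1.7
135.0 [19, 19, 20] -2.9
136.0 [20, 20, 21] -2.9
137.0 [20, 21, 21] -2.6
138.0 [21, 21, 22] -2.4
139.0 [21, 21, 22] -2.5
140.0 [21, 21, 22] -2.9
141.0 [20, 21, 22] -3.2
142.0 [20, 20, 22] -3.3
143.0 [19, 20, 22] -3.4
144.0 [19, 20, 21] -3.4
int 1129.300557332119 max 126.25181002148224
G half (red start) 121.07731728850757 R half (collar) 128.83577545877037
```

View pics/p3.png

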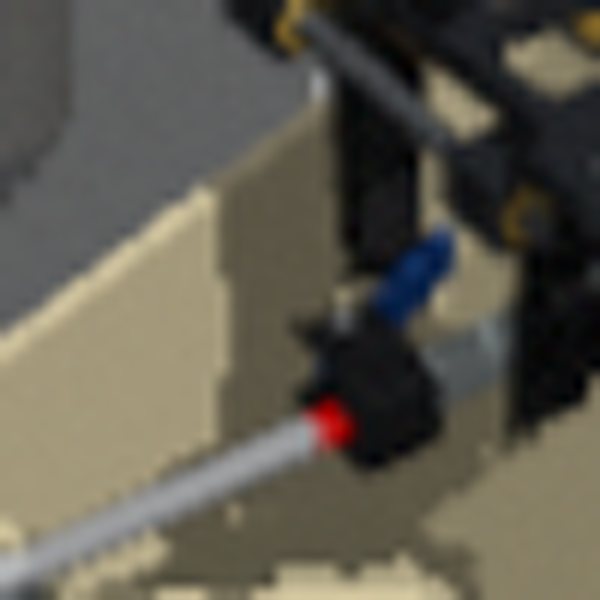

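Emit:
{"name": "arm_command", "arguments": {
  "moves": [1.3,0,0,0,0,0,64,0,0,0,0,0,0,64,0,0,0,0,0,0,64]
}}

```text
clock: 12.72
position: [0.4355, -0.0942, 0.1916]
eef_rot: [-0.01, 1.0, -0.0, 0.0]
contact_force: [4.3, 2.4, 0.9]
gripper_width: 0.675
```

```bash
python3 prof.py p4.png | sed -n '1p;10,42p;50,60p'
```

```text
clock 12.7167 leg x,y [181.76  22.13] F [4.3 2.4 0.9] w 64.16551975695917
103.0 [129, 128, 126] -0.8
104.0 [129, 129, 127] -1.0
105.0 [130, 130, 128] -0.9
106.0 [130, 130, 128] -0.5
107.0 [130, 129, 127] -0.2
108.0 [129, 129, 126] -0.1
109.0 [129, 128, 126] -0.2
110.0 [129, 128, 126] -0.4
111.0 [129, 129, 127] -0.7
112.0 [131, 130, 129] -1.0
113.0 [132, 132, 130] -1.1
114.0 [132, 132, 131] -1.2
115.0 [132, 132, 130] -0.7
116.0 [132, 128, 127] 2.3
117.0 [133, 122, 120] 10.2
118.0 [136, 112, 110] 22.4
119.0 [140, 101, 99] 37.7
120.0 [144, 88, 85] 55.3
121.0 [147, 73, 69] 74.4
122.0 [149, 56, 53] 93.0
123.0 [149, 39, 37] 108.2
124.0 [148, 26, 24] 121.2
125.0 [149, 16, 14] 132.3
126.0 [149, 9, 7] 139.2
127.0 [145, 6, 5] 136.9
128.0 [132, 7, 6] 123.6
129.0 [114, 9, 8] 103.9
130.0 [93, 10, 10] 81.2
131.0 [71, 10, 10] 58.3
132.0 [50, 11, 11] 37.1
133.0 [35, 12, 13] 20.0
134.0 [25, 14, 15] 7.9
135.0 [20, 16, 18] 0.7
143.0 [19, 20, 21] -3.3
144.0 [20, 20, 22] -3.4
int 1365.6654333369593 max 139.53534612784068
G half (red start) 121.13095992190947 R half (collar) 130.46779939142098
```

View pics/p4.png

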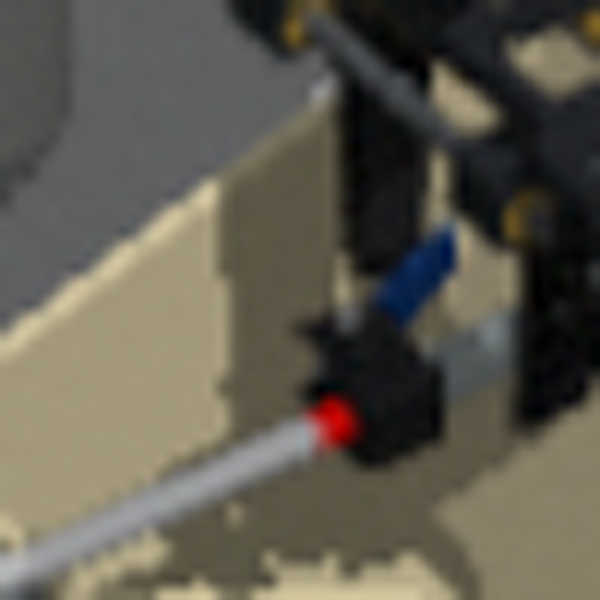

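Emit:
{"name": "arm_command", "arguments": {
  "moves": [0.7,0,0,0,0,0,64,0,0,0,0,0,0,64,0,0,0,0,0,0,64]
}}

```text
clock: 13.02
position: [0.4349, -0.0942, 0.1916]
eef_rot: [-0.01, 1.0, -0.0, 0.0]
contact_force: [4.2, 2.5, 1.3]
gripper_width: 0.679
```

```bash
python3 prof.py p5.png | sed -n '1p;23,42p;50,60p'
```

```text
clock 13.0167 leg x,y [182.41  22.12] F [4.2 2.5 1.3] w 64.5589101623653
116.0 [132, 128, 127] 2.4
117.0 [133, 121, 120] 10.0
118.0 [135, 112, 110] 22.2
119.0 [139, 100, 98] 37.9
120.0 [144, 87, 85] 56.0
121.0 [148, 72, 69] 75.5
122.0 [150, 55, 53] 93.7
123.0 [150, 41, 39] 108.0
124.0 [150, 29, 27] 120.3
125.0 [151, 19, 16] 131.1
126.0 [151, 11, 9] 138.4
127.0 [146, 8, 6] 137.0
128.0 [134, 8, 6] 125.0
129.0 [118, 10, 7] 107.6
130.0 [100, 11, 9] 87.8
131.0 [80, 12, 11] 66.9
132.0 [61, 12, 12] 46.6
133.0 [45, 13, 14] 29.1
134.0 [33, 14, 15] 16.1
135.0 [25, 16, 17] 6.6
143.0 [19, 19, 21] -3.2
144.0 [19, 19, 21] -3.2
int 1419.05622028839 max 139.10799010018195
G half (red start) 121.06783274862367 R half (collar) 130.89051932606057
```

Emit:
{"name": "arm_command", "arguments": {
  "moves": [0.4,-1.2,0,0,0,0,64,0,-1.2,0,0,0,0,64,0,0,0,0,0,0,64],
  "grip_force": 30
}}

```text
clock: 13.32
position: [0.4344, -0.0964, 0.1916]
eef_rot: [-0.01, 1.0, 0.0, 0.0]
contact_force: [4.5, 5.0, 1.1]
gripper_width: 0.673
```

```bash
python3 prof.py p6.png | sed -n '1p;23,42p;50,60p'
```

```text
clock 13.3167 leg x,y [182.9   24.33] F [4.5 5.  1.1] w 63.98977948986866
116.0 [131, 128, 126] 2.9
117.0 [132, 121, 119] 10.5
118.0 [135, 112, 110] 22.6
119.0 [140, 101, 99] 38.1
120.0 [145, 89, 85] 56.1
121.0 [149, 74, 70] 75.4
122.0 [152, 58, 55] 93.7
123.0 [152, 44, 41] 107.9
124.0 [152, 32, 30] 119.5
125.0 [153, 23, 21] 129.1
126.0 [152, 16, 14] 135.0
127.0 [147, 14, 12] 132.3
128.0 [136, 16, 15] 118.9
129.0 [120, 18, 18] 100.1
130.0 [100, 18, 19] 79.5
131.0 [77, 17, 17] 59.0
132.0 [56, 15, 16] 39.7
133.0 [39, 14, 15] 23.3
134.0 [28, 15, 16] 10.8
135.0 [21, 16, 17] 2.8
143.0 [19, 21, 22] -3.8
144.0 [19, 20, 21] -3.5
int 1358.3801849722418 max 135.0560965491084
G half (red start) 121.22468035233673 R half (collar) 130.77326552580422
```

View pics/p6.png

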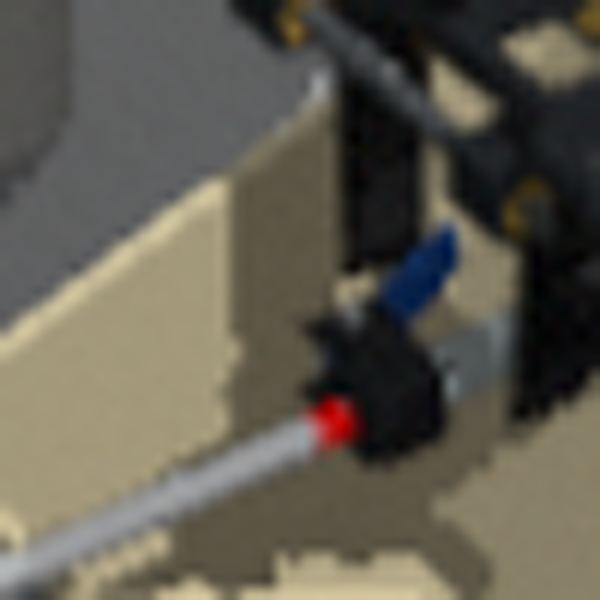

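Emit:
{"name": "arm_command", "arguments": {
  "moves": [0,1.4,0,0,0,0,61,0,1.4,0,0,0,0,58,0,1.4,0,0,0,0,55,0,1.4,0,0,0,0,52,0,1.4,0,0,0,0,49,0,1.4,0,0,0,0,46]
}}

```text
clock: 13.87
position: [0.4342, -0.088, 0.1916]
eef_rot: [-0.01, 1.0, -0.0, 0.0]
contact_force: [4.1, -0.5, 2.8]
gripper_width: 0.501
```

```bash
python3 prof.py p7.png | sed -n '1p;30,40p;50,60p'
```

```text
clock 13.8667 leg x,y [182.99  15.94] F [ 4.1 -0.5  2.8] w 47.66639858270808
123.0 [152, 44, 41] 107.6
124.0 [153, 33, 29] 119.8
125.0 [154, 23, 20] 130.2
126.0 [154, 16, 14] 136.7
127.0 [150, 15, 13] 134.1
128.0 [141, 19, 18] 120.5
129.0 [127, 23, 23] 102.2
130.0 [110, 24, 24] 83.1
131.0 [89, 22, 22] 64.6
132.0 [68, 19, 19] 46.7
133.0 [49, 17, 17] 30.5
143.0 [19, 20, 22] -3.4
144.0 [20, 20, 22] -3.5
int 1397.4822860365143 max 136.9039846375025
G half (red start) 121.20508335184309 R half (collar) 131.29786552680517
```

View pics/p7.png

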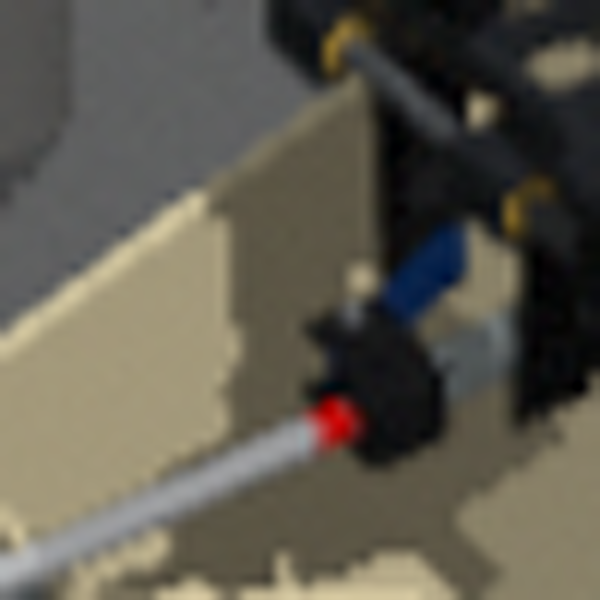

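Emit:
{"name": "arm_command", "arguments": {
  "moves": [0,0,0,0,0,0,43,0,1.5,0,0,0,0,40,0,1.5,0,0,0,0,37]
}}

```text
clock: 14.17
position: [0.4337, -0.0842, 0.1915]
eef_rot: [-0.009, 1.0, 0.001, -0.0]
contact_force: [4.7, 5.9, 3.3]
gripper_width: 0.407
```

```bash
python3 prof.py p8.png | sed -n '1p;30,40p;50,60p'
```

```text
clock 14.1667 leg x,y [183.33  12.13] F [4.7 5.9 3.3] w 38.68911701792965
123.0 [152, 43, 40] 109.1
124.0 [152, 31, 27] 121.6
125.0 [153, 21, 17] 131.9
126.0 [153, 16, 13] 137.3
127.0 [151, 17, 16] 132.9
128.0 [144, 25, 25] 117.9
129.0 [132, 32, 32] 99.2
130.0 [115, 33, 33] 80.7
131.0 [94, 29, 29] 63.1
132.0 [72, 24, 24] 46.2
133.0 [52, 20, 20] 31.0
143.0 [19, 20, 21] -2.7
144.0 [19, 20, 21] -2.6
int 1412.2848205018968 max 137.33182753878936
G half (red start) 121.1590143125359 R half (collar) 131.5053767669233
```

View pics/p8.png

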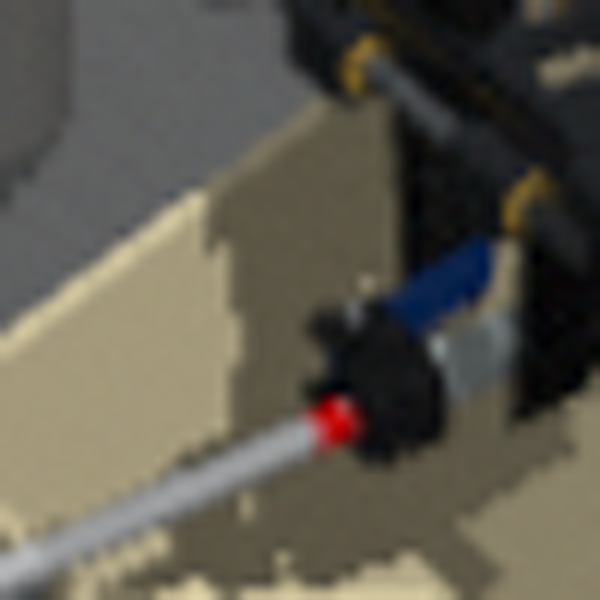

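Emit:
{"name": "arm_command", "arguments": {
  "moves": [-0.4,1.5,0,0,0,0,34,0,1.4,0,0,0,0,31,0,1.3,0,0,0,0,28,0,0,0,0,0,0,25,0,0,0,0,0,0,22],
  "grip_force": 40
}}

```text
clock: 14.63
position: [0.4336, -0.0795, 0.1914]
eef_rot: [-0.009, 1.0, 0.001, -0.001]
contact_force: [2.5, 12.5, 4.5]
gripper_width: 0.296
```

```bash
python3 prof.py p9.png | sed -n '1p;30,40p;50,60p'
```

```text
clock 14.6333 leg x,y [183.35   7.45] F [ 2.5 12.5  4.5] w 28.12227258252969
123.0 [151, 42, 40] 108.8
124.0 [151, 31, 28] 120.8
125.0 [152, 22, 19] 130.4
126.0 [152, 16, 15] 135.4
127.0 [149, 17, 17] 131.0
128.0 [142, 25, 26] 115.9
129.0 [131, 33, 34] 96.1
130.0 [114, 37, 38] 75.7
131.0 [93, 34, 35] 56.8
132.0 [70, 29, 30] 39.8
133.0 [51, 24, 25] 25.6
143.0 [19, 20, 21] -2.2
144.0 [20, 20, 21] -1.9
int 1372.3395019745694 max 135.41662921927838
G half (red start) 121.13689185241574 R half (collar) 131.4503860427216
```

View pics/p9.png

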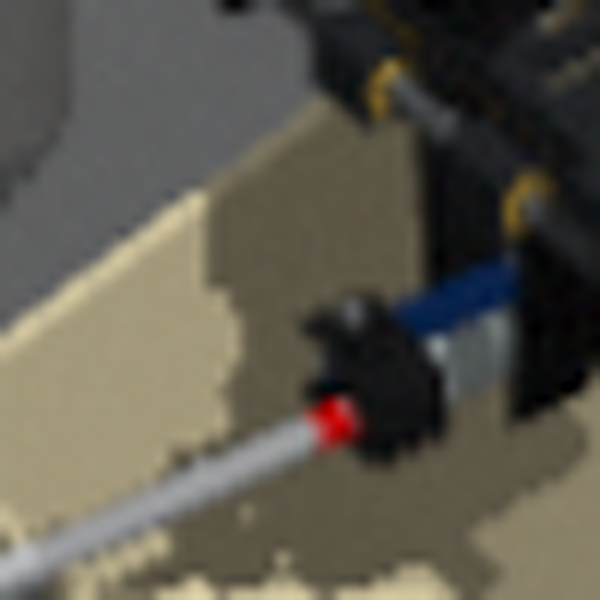

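Emit:
{"name": "arm_command", "arguments": {
  "moves": [0,0,0,0,0,0,20,0,0,0,0,0,0,20,0,0,0,0,0,0,20,0,0,0,0,0,0,20,0,0,0,0,0,0,20,0,0,0,0,0,0,20]
}}

```text
clock: 15.18
position: [0.4337, -0.0795, 0.1914]
eef_rot: [-0.009, 1.0, 0.001, -0.001]
contact_force: [4.0, 13.3, 4.7]
gripper_width: 0.296
```

```bash
python3 prof.py p10.png | sed -n '1p;23,42p;50,60p'; python3 - <<'E'
from h import *
for n,b in(("scene",(180,80,340,240)),("top",(190,150,340,270))):
    im=get_image(n); crop(im,b,4,n+"_end.png")
for i in range(3): print(read_state()["gripper_width"]*95.1, read_state()["contact_force"])
E
```

```text
clock 15.1833 leg x,y [183.33   7.46] F [ 4.  13.3  4.7] w 28.113165100443045
116.0 [129, 125, 122] 3.8
117.0 [131, 120, 116] 11.6
118.0 [134, 111, 108] 23.8
119.0 [139, 101, 97] 38.9
120.0 [144, 89, 85] 56.2
121.0 [148, 74, 70] 75.1
122.0 [151, 57, 54] 93.7
123.0 [151, 43, 40] 108.7
124.0 [152, 31, 28] 120.9
125.0 [153, 22, 20] 130.6
126.0 [153, 17, 15] 135.5
127.0 [150, 19, 17] 130.8
128.0 [143, 26, 26] 115.4
129.0 [131, 34, 35] 95.4
130.0 [114, 38, 38] 75.2
131.0 [93, 35, 36] 56.4
132.0 [71, 29, 30] 39.7
133.0 [51, 24, 25] 25.9
134.0 [36, 19, 20] 15.2
135.0 [26, 16, 18] 7.3
143.0 [21, 21, 22] -2.1
144.0 [20, 20, 22] -2.2
int 1375.7701299118085 max 135.49083044522294
G half (red start) 121.17592954544232 R half (collar) 131.4709033512037
27.830849162597097 [ 3.06715604 13.35900153  5.45164096]
27.830849162597097 [ 3.06715604 13.35900153  5.45164096]
27.830849162597097 [ 3.06715604 13.35900153  5.45164096]
```

View pics/p10.png

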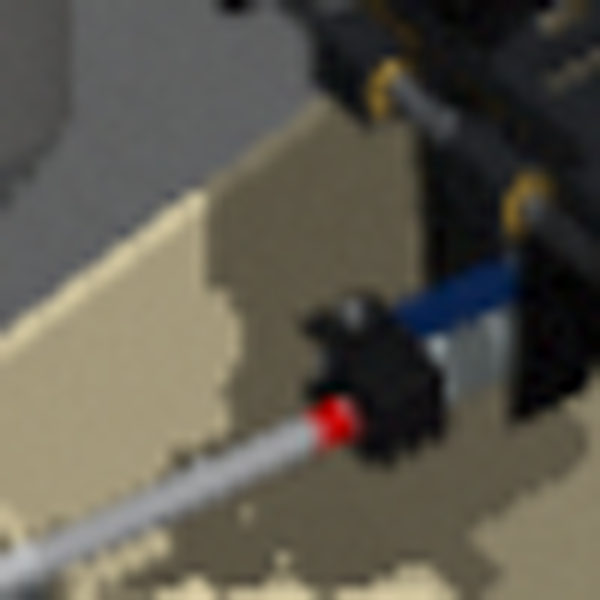

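View pics/scene_end.png

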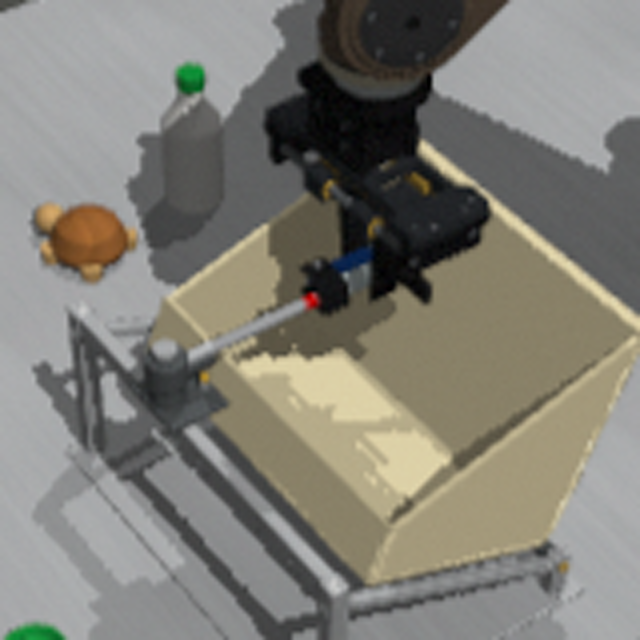

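View pics/top_end.png

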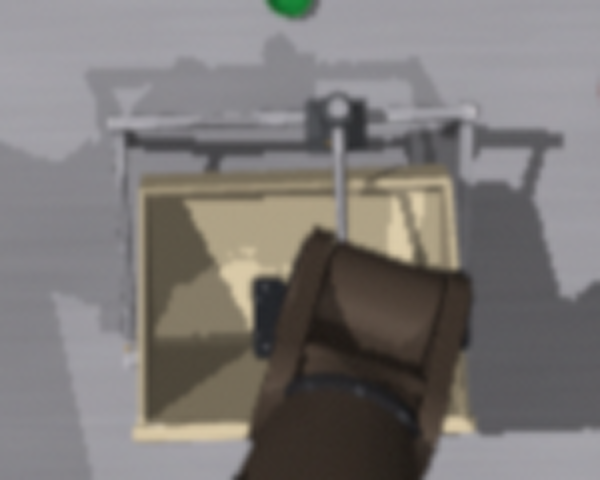

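```bash
python3 - <<'E'
from workcell import *
print(sign_off()); print(read_state()["clock"])
E
```

```text
the job is handed in; nothing more can be done
None
the job is handed in; nothing more can be done
```

The bin is propped open at the mark with the lever closed and the hand still gripping. I handed the job in at about 15.3 s of the 51 s allowed; `sign_off` gives no verdict.

- **Swing:** I gripped the bare tube and swung the stay to its firm stop. Pushing a little further raised the resistance to 18.6 N. After I let go, the picture showed it still pointing at the bin's front.
- **Extension:** I pushed the finger tab from behind, in small steps, until the red band was just fully out of the collar.
- **Lever:** I squeezed it closed with one finger keeping the sleeve against the stop, and finished with a 40 N grip across sleeve and lever.

Last checks:
- **Lever closed:** The picture shows it parallel to the leg and the opening held steady. It read 28 mm, not the nominal 30.5 mm closed. I put that down to pads giving under load, since the 16 mm tube also read low, at 15.3 mm.
- **Band position:** Fully visible, with a thin strip of bare rod behind it. My estimates put the leg 0.3 to 1.5 mm past the exact mark; they disagree because a pixel covers about 3 mm there. It crept out a few tenths of a millimetre as the lever closed, and I did not correct that once it was clamped.
- **Forces:** The last readings were about 13 N sideways towards the stop and 3 to 4 N from the bin.
- **Other things on the shelf:** The arm came near nothing else. The bottle and turtle looked undisturbed at the end; I did not re-measure the others.

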